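# Find the worn shuttle drive and cap it

## Robot

A 6-joint arm with a two-finger parallel gripper is mounted at the origin on the work surface. World frame = base frame: x ahead of the robot, y to its left, z up, the work surface at z = 0. Lengths are in m, angles in rad, forces in N, time in s.
With the tool pointing down it reaches from about 0.3 to 0.875 m from the base axis. Payload 6.4 kg.
Tool frame: the origin (TCP) lies midway between the tips of the shut fingers; the grasp point (between the pads) lies 19 mm behind it; z points along the fingers, y is the direction in which the jaws open and shut (so a half turn about z gives the same grasp; the last joint's range is limited). The gripper opens to 85 mm and grips with 20 to 120 N. Pads are 22 mm wide; open, the fingers measure 114 mm over their backs; the gripper's body (76 mm by 85 mm) begins 54 mm behind the grasp point. The pads swing forward as they close: fully open they stand 13 mm farther back than shut.
Start: joints at [1.003, 0.181, 1.607, -0, 1.354, -0.206], TCP at [0.204, 0.538, 0.231] pointing down, gripper open.
Joint ranges: [-2.99, 2.99], [-0.89, 2.07], [0.3, 2.58], [-1.14, 4.28], [0, 2.63], [-3.12, 3.12]. Speed limits (rad/s): [2.57, 2.57, 3.01, 3.14, 3.14, 3.14].

## Interface

Orientations are given as a rotation vector (axis times angle).
In Python, from station import telemetry, imaging, r gives the robot as it stands.
- The arm moves only by the tool send_rows, never from a script. Its argument "motion" is a list of rows, each an object with "linear": the shift along the tool's x, y, z in m, a list of three; "delta_rot": the turn, a rotation vector about the tool's x, y, z in degrees, a list of three; "fingers": the gripper's target within -1 to 1 (shut at 1, half-way at 0, fully open at -1). In form: [{"linear": [x, y, z], "delta_rot": [rx, ry, rz], "fingers": fingers}, ...]. A call has 1 to 20 rows; each row is the pose to reach, as a shift and turn from the pose commanded when the call began, along the tool's axes at that moment; what a row does not reach only later rows make up. A row lasts 1/8 s, in which the tool goes at most 62.5 mm and 10.7 degrees, less where a joint would pass 70% of its speed; a pose out of reach is approached as far as the arm can. A call with a gripper value outside its range is refused whole. The fingers move at their own pace and stop on an object; "grip_force" is the grip in N (left out, the last holds). Time passes only in rows, so rows that repeat a pose let the fingers close. It gives the time, the measured TCP pose, the force and the opening at its end, in the units of the state.
- telemetry.read_state(): the state, without advancing time (a new reading comes with each control period).
- imaging.capture(name): name is "scene" or "top"; returns a dict with "img" (400x640x3 uint8, blue, green, red), "intrinsics" (3x3 intrinsics, pixels), "origin" and "rotation" of the camera in the world. Camera axes: x right, y up, looking along -z (the intrinsics and any distortion apply to the point x, -y, -z); pixel columns grow to the right and rows downward; lengths in m; the calibration is good to about 2 mm. A picture is of the moment at which its call begins. There is no depth.
- r.job_done(): hands the job in, once; it reports no verdict.
The state is a dict: "time": time; "q": joint angles; "qd": joint speeds; "effort": joint torques, N m; "ee_pos": TCP position; "eef_rot": TCP orientation; "wrist_force": force on the tool from outside, world axes, zero at the start; "torque": the same for the moment, N m; "finger_gap": finger opening in m.
Only numpy, scipy, OpenCV 4.12 (cv2) and the standard library are available. Lean on these libraries where they do the work, as an engineer would, in place of code of your own. Each camera call takes 0.05 s, during which the arm holds its last target.

## Task

One of the three shuttles on the drive bench has a worn drive: rock the shuttles gently by their posts, first to the right until the drive pushes back firmly (about 6 N) and then to the left likewise, never pushing a shuttle with more than 15 N, until you have felt which one has far more free play than the others. Leave that worn shuttle at the left end of its free play and put the orange cap fully down over its post. Leave everything else on the table alone.

Things in the scene. Friction and masses are not known exactly. Their poses are not given: they have to be found in the camera images.
- bench: White fixed base plate 270 x 210 x 26 mm with three identical screw drives side by side: lane centres at bench x = -80, 0, +80 mm for shuttles 1, 2, 3. Origin: centre of its underside, on the table. Shuttles slide along bench y; +y is LEFT seen from the robot. Yawed up to 0.25 rad either way. Blue end blocks at bench y = +-93 mm (16 mm thick) reach 56 mm up; the black drums are motors.
- shuttle_1: Shuttle 1, nearest the robot: aluminium block 54 (x) x 50 (y) x 24 mm with an upright steel post in its middle, 16 mm in diameter, 34 mm tall, the last 10 mm tapering to 8 mm. Origin: foot of the post, on the block's flat top, 52 mm above the table; axes as the bench's. Push the post sideways near its foot with one finger; a half-open gripper can straddle it.
- shuttle_2: Shuttle 2, the middle one, looks the same as 1. Any shuttle slides with about 2 N of friction through its free play: 4 mm end to end if sound, 13 mm in the one worn drive (any of the three, differs each time). The foot starts within 0.8 mm of bench y = 0, the middle of the play lies within 1 mm of it.
- shuttle_3: Shuttle 3, farthest from the robot, looks the same as 1. At either end of any shuttle's free play its drive resists like a spring of 4 N per mm on top of the friction. Let go without a jerk, a shuttle stays within about 0.5 mm of the end of its free play.
- cap_orange: Orange plastic marker cap: a tube closed at the top, 32 mm outer diameter, 45 mm tall, bore 24 mm, 39 mm deep, open at the bottom, 30 g. Stands mouth down on the mat. Origin: centre of the mouth at its lower edge, z up. Put over a post, it stands on the shuttle's flat top with the post inside.
- mat: Black rubber mat 200 (x) x 64 (y) x 6 mm, fixed, to the left of the bench; origin centre of its underside. Three caps of one size stand on its top in a row along its x axis, 60 mm apart, in any order; only the orange one is to be used.
- cap_white: White cap of the same shape as the orange one, on the mat; stays.
- cap_blue: Blue cap of the same shape as the orange one, on the mat; stays.
- tube_rack: Teal tube rack 210 x 80 mm with purple-capped tubes, 93 mm tall, right of the bench; origin centre of its underside; stays.
- reagent: White reagent bottle, 60 mm across, 130 mm tall, right of the bench, farther from the robot; origin centre of its underside; stays.
- driver: Red-handled screwdriver lying at the right, nearest the robot; stays.
- scanner: Black hand scanner lying at the right, about 130 mm long, 34 mm tall; stays.
- parts_dish: White dish 90 mm across, 30 mm tall, beyond the mat; origin centre of its underside; stays.
- pot: Small white jar with a red lid, 50 mm across, 60 mm tall, between the dish and the bench; stays.
Mind the look-alikes: they are no part of the job. Several things have the shape of the cap_orange; the one meant has the colours described above.

How it is judged:
On the way, in this order (a step that is already met when the one before it is completed fails the run):
1. a shuttle has been pushed more than 5 mm right of zero (bench y), up to a resistance of at least 3 N (only the worn one goes so far without undue force) (((y of shuttle_1 in the frame of bench below -0.005 m and contact force between the fingers and shuttle_1 above 3 N) or (y of shuttle_2 in the frame of bench below -0.005 m and contact force between the fingers and shuttle_2 above 3 N) or (y of shuttle_3 in the frame of bench below -0.005 m and contact force between the fingers and shuttle_3 above 3 N))), for 0.02 s.
2. then a shuttle has been pushed more than 5 mm left of zero, up to a resistance of at least 3 N (((y of shuttle_1 in the frame of bench above 0.005 m and contact force between the fingers and shuttle_1 above 3 N) or (y of shuttle_2 in the frame of bench above 0.005 m and contact force between the fingers and shuttle_2 above 3 N) or (y of shuttle_3 in the frame of bench above 0.005 m and contact force between the fingers and shuttle_3 above 3 N))), for 0.02 s.
At the end, for the whole second after the job is handed in: The orange cap stands upright (within 0.1 rad) and still on the worn shuttle's flat top, over its post (within 6 mm sideways, 3 mm in height of the post's foot), and that shuttle rests at the left end of its free play, foot at bench y over 4.5 mm (sound ones do not stay there) (((y of shuttle_1 in the frame of bench above 0.0045 m and horizontal distance between cap_orange and shuttle_1 below 0.006 m and z of cap_orange in the frame of shuttle_1 between -0.003 and 0.003 m) or (y of shuttle_2 in the frame of bench above 0.0045 m and horizontal distance between cap_orange and shuttle_2 below 0.006 m and z of cap_orange in the frame of shuttle_2 between -0.003 and 0.003 m) or (y of shuttle_3 in the frame of bench above 0.0045 m and horizontal distance between cap_orange and shuttle_3 below 0.006 m and z of cap_orange in the frame of shuttle_3 between -0.003 and 0.003 m)) and angle between cap_orange's own z axis and vertical below 0.1 rad and linear speed of cap_orange below 0.02 m/s); the robot touches nothing.
It fails at once if a shuttle is pushed by the robot with more than 15 N (contact force between any of the fingers, the arm and shuttle_1 above 15 N or contact force between any of the fingers, the arm and shuttle_2 above 15 N or contact force between any of the fingers, the arm and shuttle_3 above 15 N).
It fails at once if another cap or any other thing on the table is moved by more than 20 mm (distance of any of cap_white, cap_blue, tube_rack, reagent, driver, scanner, parts_dish, pot from where it was at the start of the episode above 0.02 m).
It also fails if it takes over 64 s, if anything falls off the work surface, if the arm or the gripper's body presses on something with over 40 N, if the wrist force passes 120 N, or if a joint passes its speed limit or range.

## Working session

There is one attempt and no reset: what is moved stays moved. The work goes in short steps, Python scripts to look and compute and a tool call to move; the robot and the scene stay as the last step left them, time stands still between calls to the robot, and variables do not carry over. Pictures are saved under pics/ and viewed, and the job is handed in when it is done.

Besides the shell and the picture viewer there is one more tool, called as a command line: name --argument value ..., lists and objects as JSON in quotes. send_rows: Moves the arm, as the interface text tells. Its arguments: {"type":"object","properties":{"motion":{"type":"array","items":{"type":"object","properties":{"linear":{"type":"array","items":{"type":"number"}},"delta_rot":{"type":"array","items":{"type":"number"}},"fingers":{"type":"number"}}}},"grip_force":{"type":"number"}},"required":["motion"]}

```bash
ls; mkdir -p pics; python3 - <<'E'
from station import telemetry, imaging, r
import cv2,json
print(telemetry.read_state())
for n in("scene","top"):
    c=imaging.capture(n); cv2.imwrite(f"pics/{n}0.png",c["img"]); print(n,c["intrinsics"],c["origin"],c["rotation"],[k for k in c])
E
```

```text
pics
{'time': 0.0, 'q': array([ 1.00269421e+00,  1.81540565e-01,  1.60799149e+00,  2.04251801e-05,
        1.35382103e+00, -2.06331346e-01]), 'qd': array([ 0.00034686,  0.00020935,  0.00012179, -0.00202089, -0.00187708,
       -0.00080346]), 'effort': array([ 2.79245041e-04, -4.44885635e+01, -3.51329756e+01, -5.36960488e-04,
        9.35694028e-03, -7.91953170e-09]), 'ee_pos': array([0.20320264, 0.53731004, 0.23039241]), 'eef_rot': array([-5.65058073e-01, -3.08966259e+00,  2.54815902e-03]), 'wrist_force': array([-0.24454745,  0.29852429,  0.29253713]), 'torque': array([ 0.01053386, -0.01012751,  0.00296175]), 'finger_gap': 0.0853001048385141}
scene [[507.68576524   0.         317.65387227]
 [  0.         507.68576524 196.63971075]
 [  0.           0.           1.        ]] [ 1.39648643 -0.45399526  0.90054825] [0.75399105 0.48759069 1.0228054 ] ['img', 'intrinsics', 'origin', 'rotation']
top [[463.11894595   0.         321.65580086]
 [  0.         463.11894595 195.41485216]
 [  0.           0.           1.        ]] [ 0.42675538 -0.02874291  1.38758778] [ 0.03594425 -0.08200817 -1.54027606] ['img', 'intrinsics', 'origin', 'rotation']
```

View pics/scene0.png

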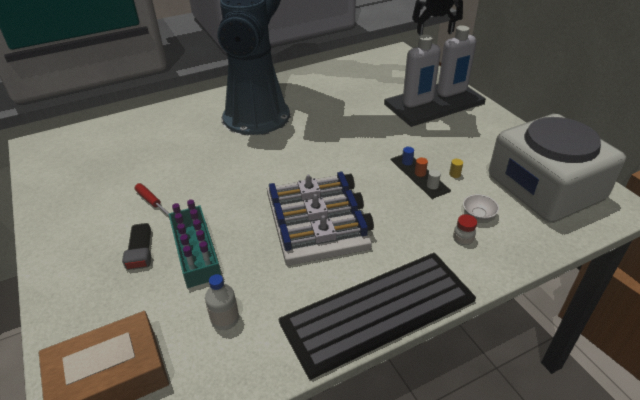

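View pics/top0.png

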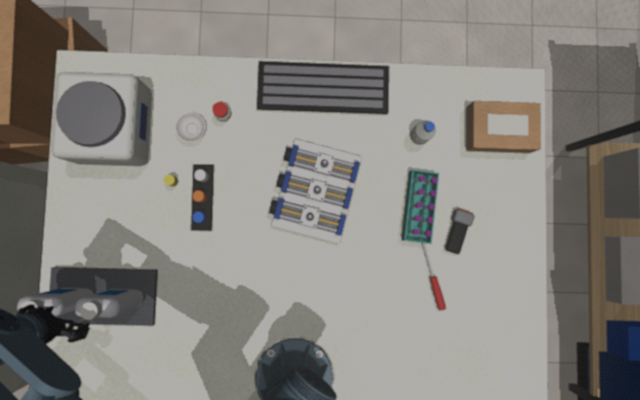

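The orange cap is the middle one of the three on the black mat: top (199,196), scene (421,167). White is at top (200,175), blue at (198,217), and the yellow pot-like item at (170,180) stands off the mat. I'll enlarge both views to confirm and measure.

```bash
cat > h.py <<'E'
import numpy as np,cv2
from scipy.spatial.transform import Rotation as Ro
def ray(c,uv):
    K=c["intrinsics"];uv=np.atleast_2d(np.array(uv,float))
    d=np.c_[(uv[:,0]-K[0,2])/K[0,0],-(uv[:,1]-K[1,2])/K[1,1],-np.ones(len(uv))]
    return Ro.from_rotvec(c["rotation"]).apply(d)
def onz(c,uv,z):
    d=ray(c,uv);o=np.array(c["origin"]);t=(z-o[2])/d[:,2];return o+d*t[:,None]
def proj(c,p):
    p=Ro.from_rotvec(c["rotation"]).inv().apply(np.atleast_2d(p)-c["origin"]);K=c["intrinsics"]
    return np.c_[K[0,2]+K[0,0]*p[:,0]/-p[:,2],K[1,2]+K[1,1]*-p[:,1]/-p[:,2]]
def crop(img,x,y,w,h,s):
    return cv2.resize(img[y:y+h,x:x+w],None,fx=s,fy=s,interpolation=cv2.INTER_CUBIC)
E
python3 - <<'E'
import cv2,numpy as np
from h import *
t=cv2.imread("pics/top0.png");s=cv2.imread("pics/scene0.png")
cv2.imwrite("pics/t_bench.png",crop(t,260,130,110,120,5)); cv2.imwrite("pics/s_bench.png",crop(s,260,165,120,100,6))
cv2.imwrite("pics/caps.png",np.hstack([crop(t,160,155,60,80,5),crop(s,385,135,90,80,5)]))
E
```

```text
(no output)
```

View pics/t_bench.png

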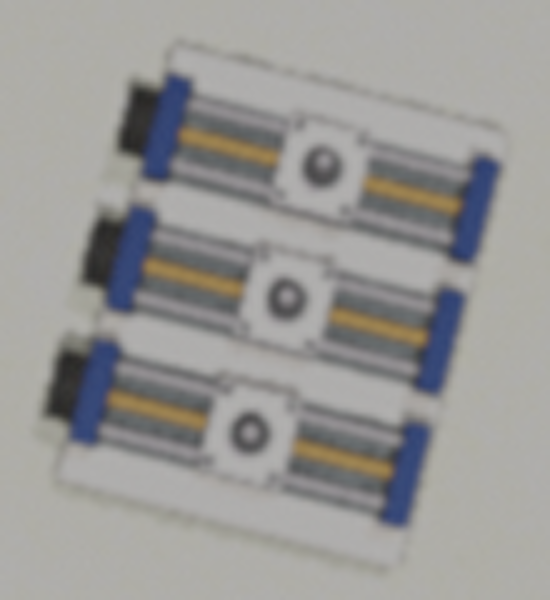

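View pics/s_bench.png

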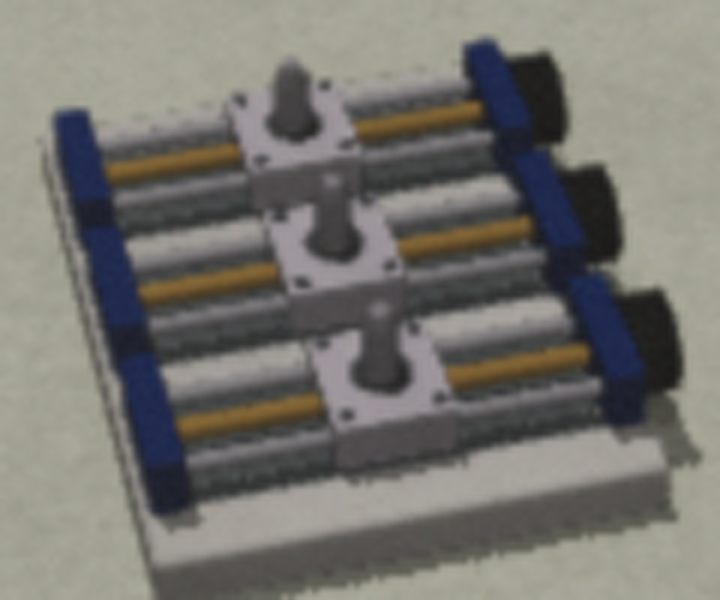

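View pics/caps.png

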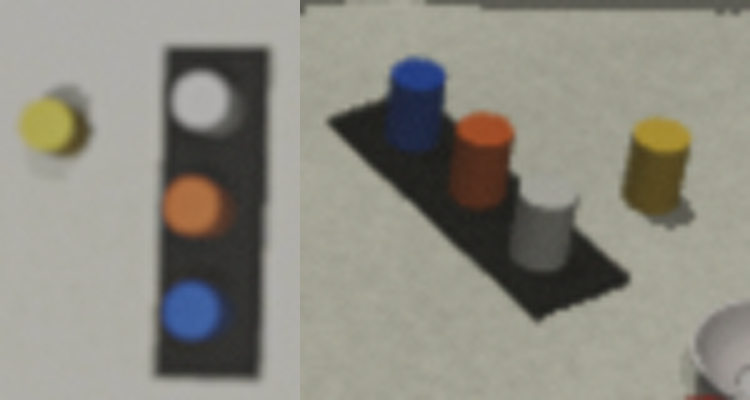

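Confirmed: the orange cap is the middle one on the mat, with white farther, blue nearer, and yellow off the mat. Now measuring the blue blocks (bench pose), the posts and the cap.

```bash
cat > m.py <<'E'
import cv2,numpy as np,sys
from h import *
from station import imaging
top=imaging.capture("top");sc=imaging.capture("scene")
def blobs(c,lo,hi,box,amin,up=4):
    x,y,w,h=box;im=cv2.cvtColor(crop(c["img"],x,y,w,h,up),cv2.COLOR_BGR2HSV)
    m=cv2.inRange(im,np.array(lo),np.array(hi));n,l,st,ce=cv2.connectedComponentsWithStats(m)
    return [((ce[i]+.5)/up-.5+[x,y],st[i]) for i in range(1,n) if st[i,4]>amin*up*up]
def bench():
    b=blobs(top,(105,120,60),(125,255,255),(255,125,115,125),20)
    P=np.array([onz(top,u,0.056)[0] for u,_ in b]);return b,P
if __name__=="__main__":
    b,P=bench();print(len(b))
    for (u,s),p in zip(b,P):print(u.round(2),s,p.round(4))
    c=P.mean(0);print("centre",c)
    # left = larger y
    Q=P[np.argsort(P[:,0])]
    L=[];R=[]
    A=P-c;_,_,V=np.linalg.svd(A[:,:2]);print(V,)
    # pairing by side: project
    k=cv2.kmeans(P[:,1:2].astype(np.float32),2,None,(3,50,1e-6),5,0)[1].ravel()
    for g in (0,1):
        S=P[k==g];S=S[np.argsort(S[:,0])];print(S.round(4));(L if S[:,1].mean()>c[1] else R).append(S)
    L=L[0];R=R[0];d=L-R;print("span",np.linalg.norm(d[:,:2],axis=1),"yaw y",np.arctan2(-d[:,0],d[:,1]),"yaw x",[np.arctan2(*(S[2]-S[0])[[1,0]]) for S in(L,R)],np.linalg.norm((L[2]-L[0])[:2]))
    print("lane centres",((L+R)/2).round(4))
    for nm,c,box in(("top",top,(160,155,60,80)),("scene",sc,(385,135,90,80))):
        for u,s in blobs(c,(3,120,60),(16,255,255),box,8): print("orange",nm,u.round(2),s,onz(c,u,0.051)[0])
E
python3 m.py
```

```text
6
[292.6  155.05] [ 137   84   33   77 1232] [0.6426 0.021  0.056 ]
[354.35 171.59] [ 383  150   32   76 1002] [ 0.6002 -0.1594  0.056 ]
[285.48 181.31] [ 109  190   32   76 1261] [0.5655 0.039  0.056 ]
[347.53 197.86] [ 356  255   31   76 1008] [ 0.5232 -0.1415  0.056 ]
[278.3  207.91] [  80  297   33   74 1229] [0.4881 0.0569 0.056 ]
[340.68 224.44] [329 362  31  75 977] [ 0.446  -0.1236  0.056 ]
centre [ 0.54426731 -0.05127788  0.056     ]
[[ 0.23029291  0.97312136]
 [ 0.97312136 -0.23029291]]
[[ 0.446  -0.1236  0.056 ]
 [ 0.5232 -0.1415  0.056 ]
 [ 0.6002 -0.1594  0.056 ]]
[[0.4881 0.0569 0.056 ]
 [0.5655 0.039  0.056 ]
 [0.6426 0.021  0.056 ]]
span [0.18535218 0.18535679 0.18537854] yaw y [-0.22951018 -0.23065205 -0.23101706] yaw x [np.float64(-0.228221395207076), np.float64(-0.22838427558410504)] 0.1585833263247234
lane centres [[ 0.4671 -0.0334  0.056 ]
 [ 0.5443 -0.0512  0.056 ]
 [ 0.6214 -0.0692  0.056 ]]
orange top [198.58 195.84] [ 131  140   51   50 2063] [0.51621018 0.28676192 0.051     ]
orange scene [420.72 166.49] [ 121   90   50   77 3030] [0.53592373 0.27592369 0.051     ]
```

```bash
cat > c.py <<'E'
from m import *
# cap tops by bright face
for nm,lo,hi in(("orange",(3,100,165),(18,255,255)),("blue",(100,100,150),(120,255,255)),("white",(0,0,140),(180,60,255))):
    for u,s in blobs(top,lo,hi,(193,167,17,60),30): print("top",nm,u.round(2),s/4,onz(top,u,0.051)[0].round(4))
for nm,lo,hi in(("orange",(3,100,165),(18,255,255)),):
    for u,s in blobs(sc,lo,hi,(385,135,90,80),8): print("sc",nm,u.round(2),s/4,onz(sc,u,0.051)[0].round(4))
# triangulate
for u in((421.9,161.0),): print(onz(sc,u,0.051))
# posts in top: shoulder z 0.076, tip z .086
for lane in((0.4671,-0.0334),(0.5443,-0.0512),(0.6214,-0.0692)):
    print(proj(top,(*lane,.086)).round(1),proj(sc,(*lane,.086)).round(1))
E
python3 c.py
```

```text
top orange [197.85 195.61] [  1.    24.5    8.5    9.   247.75] [0.5168 0.2889 0.051 ]
top blue [197.8  216.65] [  1.    45.5    8.75   9.   260.  ] [0.4565 0.2861 0.051 ]
top white [199.64 174.61] [  1.75   2.75  10.75  10.75 360.25] [0.5776 0.2867 0.051 ]
[[0.5171241  0.29329155 0.051     ]]
[[309.6 215.8]] [[307.1 176.2]]
[[316.7 188.7]] [[314.3 195.7]]
[[323.9 161.8]] [[322.1 217.1]]
```

```bash
cat > g.py <<'E'
from station import telemetry
import numpy as np
from scipy.spatial.transform import Rotation as Ro
Y=-0.2295
ex=np.array([np.cos(Y),np.sin(Y),0]);ey=np.array([-np.sin(Y),np.cos(Y),0])
C=np.array([0.5443,-0.0512,0])
def lane(i):return C+ex*0.08*(i-2)
def st():
    s=telemetry.read_state();R=Ro.from_rotvec(s["eef_rot"]);return s,s["ee_pos"],R
def show(*targets):
    s,p,R=st();print("t",round(s["time"],2),"p",p.round(4),"gap",round(s["finger_gap"],4),"F bench",[round(float(s["wrist_force"]@e),2) for e in(ex,ey,[0,0,1])])
    for i in(1,2,3):print(" lane",i,"bench xy",((p-lane(i))@ex).round(4),((p-lane(i))@ey).round(4))
    M=R.as_matrix();print("tool x,y,z in world",M.T.round(4).tolist())
    print("tool y angle vs bench y (deg)",np.degrees(np.arctan2(np.cross(M[:,1],ey)[2],M[:,1]@ey)))
    for t in targets:print("to",t,"->tool",R.inv().apply(np.array(t)-p).round(4))
E
python3 -c "
from g import *
t=lane(1);show((t[0],t[1],.13),(.5168,.2875,.13))"
```

```text
t 0.3 p [0.2034 0.5376 0.231 ] gap 0.0852 F bench [-0.42, 0.26, 0.67]
 lane 1 bench xy -0.3859 0.4959
 lane 2 bench xy -0.4659 0.4959
 lane 3 bench xy -0.5459 0.4959
tool x,y,z in world [[-0.9353, 0.354, 0.0001], [0.354, 0.9353, -0.0006], [-0.0003, -0.0005, -1.0]]
tool y angle vs bench y (deg) 7.581399374609845
to (np.float64(0.4663975790356723), np.float64(-0.03300074705113755), 0.13) ->tool [-0.448  -0.4405  0.1012]
to (0.5168, 0.2875, 0.13) ->tool [-0.3816 -0.123   0.101 ]
```

send_rows --motion '[{"linear": [-0.448, -0.4405, 0.08], "delta_rot": [0, 0, -7.58], "fingers": 0.3}, {"linear": [-0.448, -0.4405, 0.08], "delta_rot": [0, 0, -7.58], "fingers": 0.3}, {"linear": [-0.448, -0.4405, 0.08], "delta_rot": [0, 0, -7.58], "fingers": 0.3}, {"linear": [-0.448, -0.4405, 0.08], "delta_rot": [0, 0, -7.58], "fingers": 0.3}, {"linear": [-0.448, -0.4405, 0.08], "delta_rot": [0, 0, -7.58], "fingers": 0.3}, {"linear": [-0.448, -0.4405, 0.08], "delta_rot": [0, 0, -7.58], "fingers": 0.3}, {"linear": [-0.448, -0.4405, 0.08], "delta_rot": [0, 0, -7.58], "fingers": 0.3}, {"linear": [-0.448, -0.4405, 0.08], "delta_rot": [0, 0, -7.58], "fingers": 0.3}, {"linear": [-0.448, -0.4405, 0.08], "delta_rot": [0, 0, -7.58], "fingers": 0.3}, {"linear": [-0.448, -0.4405, 0.08], "delta_rot": [0, 0, -7.58], "fingers": 0.3}, {"linear": [-0.448, -0.4405, 0.1012], "delta_rot": [0, 0, -7.58], "fingers": 0.3}, {"linear": [-0.448, -0.4405, 0.1012], "delta_rot": [0, 0, -7.58], "fingers": 0.3}, {"linear": [-0.448, -0.4405, 0.1012], "delta_rot": [0, 0, -7.58], "fingers": 0.3}]' --grip_force 20

```text
time: 1.92
ee_pos: [0.4664, -0.0321, 0.1305]
eef_rot: [-0.359, -3.121, -0.0]
wrist_force: [0.1, -0.3, -0.1]
finger_gap: 0.03
```

```bash
python3 -c "
from g import *
show()
from station import imaging;import cv2;from h import *
c=imaging.capture('scene')['img'];t=imaging.capture('top')['img'];cv2.imwrite('pics/a1.png',np.hstack([crop(c,240,100,150,150,3),crop(t,250,130,110,150,3)]))"
```

```text
t 1.93 p [ 0.4664 -0.0321  0.1305] gap 0.03 F bench [0.11, -0.25, -0.12]
 lane 1 bench xy -0.0002 0.0009
 lane 2 bench xy -0.0802 0.0009
 lane 3 bench xy -0.1602 0.0009
tool x,y,z in world [[-0.9739, 0.2268, 0.0001], [0.2268, 0.9739, 0.0002], [-0.0001, 0.0002, -1.0]]
tool y angle vs bench y (deg) -0.03869676986763961
```

View pics/a1.png

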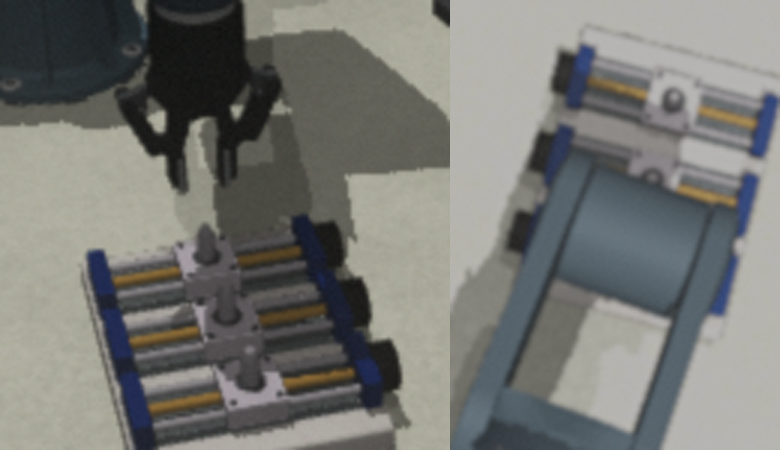

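The gripper straddles post 1 in the scene view: fingers at crop x 180 and 225, post at 207. Descending.

send_rows --motion '[{"linear": [0, 0, 0.03], "delta_rot": [0, 0, 0], "fingers": 0.3}, {"linear": [0, 0, 0.045], "delta_rot": [0, 0, 0], "fingers": 0.3}, {"linear": [0, 0, 0.06], "delta_rot": [0, 0, 0], "fingers": 0.3}, {"linear": [0, 0, 0.07], "delta_rot": [0, 0, 0], "fingers": 0.3}, {"linear": [0, 0, 0.07], "delta_rot": [0, 0, 0], "fingers": 0.3}]'

```text
time: 2.65
ee_pos: [0.4661, -0.0326, 0.0595]
eef_rot: [-0.359, -3.119, -0.001]
wrist_force: [-0.1, -0.2, -0.1]
finger_gap: 0.0298
```

```bash
python3 -c "
from g import *
show()"
```

```text
t 2.65 p [ 0.4661 -0.0326  0.0595] gap 0.0298 F bench [-0.09, -0.22, -0.1]
 lane 1 bench xy -0.0004 0.0004
 lane 2 bench xy -0.0804 0.0004
 lane 3 bench xy -0.1604 0.0004
tool x,y,z in world [[-0.9738, 0.2274, 0.0015], [0.2274, 0.9738, 0.0002], [-0.0014, 0.0005, -1.0]]
tool y angle vs bench y (deg) -0.0038347692817109966
```

send_rows --motion '[{"linear": [0, -0.003, 0], "delta_rot": [0, 0, 0], "fingers": 0.3}, {"linear": [0, -0.005, 0], "delta_rot": [0, 0, 0], "fingers": 0.3}, {"linear": [0, -0.006, 0], "delta_rot": [0, 0, 0], "fingers": 0.3}, {"linear": [0, -0.006, 0], "delta_rot": [0, 0, 0], "fingers": 0.3}]'

```text
time: 3.15
ee_pos: [0.4656, -0.0387, 0.0604]
eef_rot: [0.36, 3.12, 0.0]
wrist_force: [0.2, 1.0, 0.4]
finger_gap: 0.0297
```

send_rows --motion '[{"linear": [0, -0.0007, 0], "delta_rot": [0, 0, 0], "fingers": 0.3}, {"linear": [0, -0.0015, 0], "delta_rot": [0, 0, 0], "fingers": 0.3}]'

```text
time: 3.4
ee_pos: [0.4652, -0.04, 0.0603]
eef_rot: [0.36, 3.12, 0.0]
wrist_force: [2.6, 2.1, 1.9]
finger_gap: 0.0301
```

send_rows --motion '[{"linear": [0, -0.0005, 0], "delta_rot": [0, 0, 0], "fingers": 0.3}, {"linear": [0, -0.001, 0], "delta_rot": [0, 0, 0], "fingers": 0.3}]'

```text
time: 3.65
ee_pos: [0.465, -0.0408, 0.0603]
eef_rot: [0.36, 3.12, 0.001]
wrist_force: [2.4, 4.3, 2.4]
finger_gap: 0.0297
```

send_rows --motion '[{"linear": [0, -0.0005, 0], "delta_rot": [0, 0, 0], "fingers": 0.3}, {"linear": [0, -0.001, 0], "delta_rot": [0, 0, 0], "fingers": 0.3}]'

```text
time: 3.9
ee_pos: [0.4648, -0.0415, 0.0603]
eef_rot: [0.36, 3.12, 0.002]
wrist_force: [4.0, 6.0, 3.0]
finger_gap: 0.0298
```

```bash
python3 -c "
from g import *
show()"
```

```text
t 3.9 p [ 0.4648 -0.0415  0.0603] gap 0.0298 F bench [2.51, 6.73, 3.01]
 lane 1 bench xy 0.0004 -0.0086
 lane 2 bench xy -0.0796 -0.0086
 lane 3 bench xy -0.1596 -0.0086
tool x,y,z in world [[-0.9737, 0.2277, -0.0006], [0.2277, 0.9737, 0.0012], [0.0008, 0.001, -1.0]]
tool y angle vs bench y (deg) 0.015124264615337314
```

send_rows --motion '[{"linear": [0, 0.001, 0], "delta_rot": [0, 0, 0], "fingers": 0.3}, {"linear": [0, 0.003, 0], "delta_rot": [0, 0, 0], "fingers": 0.3}, {"linear": [0, 0.008, 0], "delta_rot": [0, 0, 0], "fingers": 0.3}, {"linear": [0, 0.013, 0], "delta_rot": [0, 0, 0], "fingers": 0.3}, {"linear": [0, 0.015, 0], "delta_rot": [0, 0, 0], "fingers": 0.3}, {"linear": [0, 0.016, 0], "delta_rot": [0, 0, 0], "fingers": 0.3}]'

```text
time: 4.65
ee_pos: [0.4679, -0.0264, 0.06]
eef_rot: [-0.359, -3.121, 0.001]
wrist_force: [-0.9, -1.3, -0.1]
finger_gap: 0.0299
```

send_rows --motion '[{"linear": [0, 0.0007, 0], "delta_rot": [0, 0, 0], "fingers": 0.3}, {"linear": [0, 0.0015, 0], "delta_rot": [0, 0, 0], "fingers": 0.3}]'

```text
time: 4.9
ee_pos: [0.4682, -0.0252, 0.06]
eef_rot: [-0.36, -3.121, 0.0]
wrist_force: [-0.3, -1.1, -1.1]
finger_gap: 0.0296
```

send_rows --motion '[{"linear": [0, 0.0007, 0], "delta_rot": [0, 0, 0], "fingers": 0.3}, {"linear": [0, 0.0013, 0], "delta_rot": [0, 0, 0], "fingers": 0.3}]'

```text
time: 5.15
ee_pos: [0.4686, -0.0237, 0.06]
eef_rot: [-0.36, -3.121, 0.0]
wrist_force: [-1.5, -2.0, 0.0]
finger_gap: 0.0299
```

```bash
python3 -c "
from g import *
show()"
```

```text
t 5.15 p [ 0.4686 -0.0237  0.06  ] gap 0.0299 F bench [-1.03, -2.26, 0.03]
 lane 1 bench xy 0.0 0.0095
 lane 2 bench xy -0.08 0.0095
 lane 3 bench xy -0.16 0.0095
tool x,y,z in world [[-0.9738, 0.2276, 0.0002], [0.2276, 0.9738, -0.0], [-0.0002, 0.0, -1.0]]
tool y angle vs bench y (deg) 0.0055223978079230835
```

send_rows --motion '[{"linear": [0, 0.0007, 0], "delta_rot": [0, 0, 0], "fingers": 0.3}, {"linear": [0, 0.0013, 0], "delta_rot": [0, 0, 0], "fingers": 0.3}]'

```text
time: 5.4
ee_pos: [0.4689, -0.0224, 0.06]
eef_rot: [-0.36, -3.121, -0.0]
wrist_force: [-1.4, -1.1, -0.5]
finger_gap: 0.0299
```

send_rows --motion '[{"linear": [0, 0.0005, 0], "delta_rot": [0, 0, 0], "fingers": 0.3}, {"linear": [0, 0.001, 0], "delta_rot": [0, 0, 0], "fingers": 0.3}]'

```text
time: 5.65
ee_pos: [0.4691, -0.0216, 0.06]
eef_rot: [-0.359, -3.121, 0.001]
wrist_force: [-2.8, -3.5, -0.9]
finger_gap: 0.03
```

```bash
python3 -c "
from g import *
show()"
```

```text
t 5.65 p [ 0.4691 -0.0216  0.06  ] gap 0.03 F bench [-1.87, -4.08, -0.93]
 lane 1 bench xy 0.0 0.0117
 lane 2 bench xy -0.08 0.0117
 lane 3 bench xy -0.16 0.0117
tool x,y,z in world [[-0.9738, 0.2273, 0.0004], [0.2273, 0.9738, -0.0005], [-0.0004, -0.0004, -1.0]]
tool y angle vs bench y (deg) -0.010262101254658774
```

send_rows --motion '[{"linear": [0, 0.0004, 0], "delta_rot": [0, 0, 0], "fingers": 0.3}, {"linear": [0, 0.0008, 0], "delta_rot": [0, 0, 0], "fingers": 0.3}]'

```text
time: 5.9
ee_pos: [0.4692, -0.021, 0.06]
eef_rot: [-0.359, -3.121, 0.001]
wrist_force: [-3.5, -4.8, -1.3]
finger_gap: 0.0301
```

```bash
python3 -c "
from g import *
t2=lane(2);t3=lane(3);show((t2[0],t2[1],.06),(t3[0],t3[1],.06))"
```

```text
t 5.9 p [ 0.4692 -0.021   0.06  ] gap 0.0301 F bench [-2.36, -5.43, -1.31]
 lane 1 bench xy 0.0 0.0123
 lane 2 bench xy -0.08 0.0123
 lane 3 bench xy -0.16 0.0123
tool x,y,z in world [[-0.9738, 0.2273, 0.0004], [0.2273, 0.9738, -0.0008], [-0.0005, -0.0007, -1.0]]
tool y angle vs bench y (deg) -0.009899859577572195
to (np.float64(0.5443), np.float64(-0.0512), 0.06) ->tool [-0.08   -0.0123  0.    ]
to (np.float64(0.6222024209643277), np.float64(-0.06939925294886246), 0.06) ->tool [-0.16   -0.0123 -0.    ]
```

Shuttle 1 reached firm resistance at tool y −8.6 and +12.3. Less the finger slack of about 14 mm and the spring compression, that is about 5 mm of play, so it is sound. On to shuttle 2.

send_rows --motion '[{"linear": [0, -0.001, 0], "delta_rot": [0, 0, 0], "fingers": 0.3}, {"linear": [0, -0.003, 0], "delta_rot": [0, 0, 0], "fingers": 0.3}, {"linear": [0, -0.008, 0], "delta_rot": [0, 0, 0], "fingers": 0.3}, {"linear": [0, -0.011, 0], "delta_rot": [0, 0, 0], "fingers": 0.3}, {"linear": [0, -0.011, -0.02], "delta_rot": [0, 0, 0], "fingers": 0.3}, {"linear": [0, -0.011, -0.05], "delta_rot": [0, 0, 0], "fingers": 0.3}, {"linear": [-0.03, -0.011, -0.05], "delta_rot": [0, 0, 0], "fingers": 0.3}, {"linear": [-0.08, -0.011, -0.05], "delta_rot": [0, 0, 0], "fingers": 0.3}, {"linear": [-0.08, -0.011, -0.05], "delta_rot": [0, 0, 0], "fingers": 0.3}, {"linear": [-0.08, -0.011, -0.03], "delta_rot": [0, 0, 0], "fingers": 0.3}, {"linear": [-0.08, -0.011, -0.01], "delta_rot": [0, 0, 0], "fingers": 0.3}, {"linear": [-0.08, -0.011, 0], "delta_rot": [0, 0, 0], "fingers": 0.3}, {"linear": [-0.08, -0.013, 0], "delta_rot": [0, 0, 0], "fingers": 0.3}, {"linear": [-0.08, -0.015, 0], "delta_rot": [0, 0, 0], "fingers": 0.3}]'

```text
time: 7.65
ee_pos: [0.5443, -0.0538, 0.0609]
eef_rot: [0.36, 3.12, -0.0]
wrist_force: [0.1, -0.5, -0.7]
finger_gap: 0.03
```

send_rows --motion '[{"linear": [0, -0.001, 0], "delta_rot": [0, 0, 0], "fingers": 0.3}, {"linear": [0, -0.002, 0], "delta_rot": [0, 0, 0], "fingers": 0.3}]'

```text
time: 7.9
ee_pos: [0.5438, -0.0557, 0.0607]
eef_rot: [0.36, 3.12, -0.0]
wrist_force: [0.2, 0.1, -0.7]
finger_gap: 0.03
```

send_rows --motion '[{"linear": [0, -0.0007, 0], "delta_rot": [0, 0, 0], "fingers": 0.3}, {"linear": [0, -0.0015, 0], "delta_rot": [0, 0, 0], "fingers": 0.3}]'

```text
time: 8.15
ee_pos: [0.5431, -0.0569, 0.0602]
eef_rot: [0.36, 3.121, -0.0]
wrist_force: [0.3, 0.3, -1.0]
finger_gap: 0.0298
```

```bash
python3 -c "
from g import *
show()"
```

```text
t 8.15 p [ 0.5431 -0.0569  0.0602] gap 0.0298 F bench [0.2, 0.32, -1.03]
 lane 1 bench xy 0.0802 -0.0059
 lane 2 bench xy 0.0002 -0.0059
 lane 3 bench xy -0.0798 -0.0059
tool x,y,z in world [[-0.9738, 0.2274, -0.0001], [0.2274, 0.9738, -0.0], [0.0001, -0.0, -1.0]]
tool y angle vs bench y (deg) -0.0029781402088615233
```

send_rows --motion '[{"linear": [0, -0.0008, 0], "delta_rot": [0, 0, 0], "fingers": 0.3}, {"linear": [0, -0.0016, 0], "delta_rot": [0, 0, 0], "fingers": 0.3}]'

```text
time: 8.4
ee_pos: [0.5429, -0.0582, 0.0601]
eef_rot: [0.36, 3.121, 0.001]
wrist_force: [1.2, 2.1, 0.9]
finger_gap: 0.0299
```

send_rows --motion '[{"linear": [0, -0.0006, 0], "delta_rot": [0, 0, 0], "fingers": 0.3}, {"linear": [0, -0.0012, 0], "delta_rot": [0, 0, 0], "fingers": 0.3}]'

```text
time: 8.65
ee_pos: [0.5426, -0.0591, 0.0601]
eef_rot: [0.36, 3.121, 0.001]
wrist_force: [2.6, 5.4, 1.4]
finger_gap: 0.0298
```

```bash
python3 -c "
from g import *
show()"
```

```text
t 8.65 p [ 0.5426 -0.0591  0.0601] gap 0.0298 F bench [1.29, 5.81, 1.42]
 lane 1 bench xy 0.0802 -0.0081
 lane 2 bench xy 0.0002 -0.0081
 lane 3 bench xy -0.0798 -0.0081
tool x,y,z in world [[-0.9738, 0.2275, -0.0001], [0.2275, 0.9738, 0.0009], [0.0003, 0.0008, -1.0]]
tool y angle vs bench y (deg) 0.002981217856635873
```

Shuttle 2 goes firm at −8.1, the same place as shuttle 1. A worn drive would yield about 4.5 mm further, so 2 is sound. On to shuttle 3.

send_rows --motion '[{"linear": [0, 0.001, 0], "delta_rot": [0, 0, 0], "fingers": 0.3}, {"linear": [0, 0.003, 0], "delta_rot": [0, 0, 0], "fingers": 0.3}, {"linear": [0, 0.008, 0], "delta_rot": [0, 0, 0], "fingers": 0.3}, {"linear": [0, 0.009, 0], "delta_rot": [0, 0, 0], "fingers": 0.3}, {"linear": [0, 0.009, -0.02], "delta_rot": [0, 0, 0], "fingers": 0.3}, {"linear": [0, 0.009, -0.05], "delta_rot": [0, 0, 0], "fingers": 0.3}, {"linear": [-0.03, 0.009, -0.05], "delta_rot": [0, 0, 0], "fingers": 0.3}, {"linear": [-0.08, 0.009, -0.05], "delta_rot": [0, 0, 0], "fingers": 0.3}, {"linear": [-0.08, 0.009, -0.05], "delta_rot": [0, 0, 0], "fingers": 0.3}, {"linear": [-0.08, 0.009, -0.03], "delta_rot": [0, 0, 0], "fingers": 0.3}, {"linear": [-0.08, 0.009, -0.01], "delta_rot": [0, 0, 0], "fingers": 0.3}, {"linear": [-0.08, 0.009, 0], "delta_rot": [0, 0, 0], "fingers": 0.3}, {"linear": [-0.08, 0.006, 0], "delta_rot": [0, 0, 0], "fingers": 0.3}, {"linear": [-0.08, 0.004, 0], "delta_rot": [0, 0, 0], "fingers": 0.3}, {"linear": [-0.08, 0.003, 0], "delta_rot": [0, 0, 0], "fingers": 0.3}, {"linear": [-0.08, 0.002, 0], "delta_rot": [0, 0, 0], "fingers": 0.3}]'

```text
time: 10.65
ee_pos: [0.6215, -0.0758, 0.0609]
eef_rot: [0.36, 3.119, 0.001]
wrist_force: [1.0, 1.1, 1.7]
finger_gap: 0.03
```

send_rows --motion '[{"linear": [0, -0.0008, 0], "delta_rot": [0, 0, 0], "fingers": 0.3}, {"linear": [0, -0.0016, 0], "delta_rot": [0, 0, 0], "fingers": 0.3}]'

```text
time: 10.9
ee_pos: [0.6208, -0.0773, 0.0605]
eef_rot: [0.359, 3.12, 0.0]
wrist_force: [2.0, 1.9, 1.9]
finger_gap: 0.0301
```

send_rows --motion '[{"linear": [0, -0.0007, 0], "delta_rot": [0, 0, 0], "fingers": 0.3}, {"linear": [0, -0.0014, 0], "delta_rot": [0, 0, 0], "fingers": 0.3}]'

```text
time: 11.15
ee_pos: [0.6202, -0.0788, 0.0601]
eef_rot: [0.36, 3.121, 0.0]
wrist_force: [0.7, 2.9, 1.6]
finger_gap: 0.0301
```

```bash
python3 -c "
from g import *
show()"
```

```text
t 11.15 p [ 0.6202 -0.0788  0.0601] gap 0.0301 F bench [-0.01, 3.0, 1.63]
 lane 1 bench xy 0.1602 -0.0096
 lane 2 bench xy 0.0802 -0.0096
 lane 3 bench xy 0.0002 -0.0096
tool x,y,z in world [[-0.9738, 0.2275, -0.0002], [0.2275, 0.9738, 0.0], [0.0002, 0.0, -1.0]]
tool y angle vs bench y (deg) -0.0023129302777795246
```

send_rows --motion '[{"linear": [0, -0.0008, 0], "delta_rot": [0, 0, 0], "fingers": 0.3}, {"linear": [0, -0.0015, 0], "delta_rot": [0, 0, 0], "fingers": 0.3}]'

```text
time: 11.4
ee_pos: [0.6198, -0.0803, 0.0601]
eef_rot: [0.36, 3.121, 0.0]
wrist_force: [0.8, 1.0, 0.9]
finger_gap: 0.0304
```

send_rows --motion '[{"linear": [0, -0.0007, 0], "delta_rot": [0, 0, 0], "fingers": 0.3}, {"linear": [0, -0.0012, 0], "delta_rot": [0, 0, 0], "fingers": 0.3}]'

```text
time: 11.65
ee_pos: [0.6195, -0.0814, 0.0601]
eef_rot: [0.36, 3.121, 0.0]
wrist_force: [2.2, 2.6, 1.5]
finger_gap: 0.0299
```

```bash
python3 -c "
from g import *
show()"
```

```text
t 11.65 p [ 0.6195 -0.0814  0.0601] gap 0.0299 F bench [1.58, 2.99, 1.55]
 lane 1 bench xy 0.1601 -0.0123
 lane 2 bench xy 0.0801 -0.0123
 lane 3 bench xy 0.0001 -0.0123
tool x,y,z in world [[-0.9738, 0.2276, -0.0], [0.2276, 0.9738, 0.0002], [0.0001, 0.0001, -1.0]]
tool y angle vs bench y (deg) 0.004475724792138816
```

send_rows --motion '[{"linear": [0, -0.0006, 0], "delta_rot": [0, 0, 0], "fingers": 0.3}, {"linear": [0, -0.001, 0], "delta_rot": [0, 0, 0], "fingers": 0.3}]'

```text
time: 11.9
ee_pos: [0.6194, -0.082, 0.0601]
eef_rot: [0.36, 3.121, 0.001]
wrist_force: [3.0, 4.7, 1.8]
finger_gap: 0.0296
```

```bash
python3 -c "
from g import *
show()"
```

```text
t 11.9 p [ 0.6194 -0.082   0.0601] gap 0.0296 F bench [1.85, 5.26, 1.79]
 lane 1 bench xy 0.1602 -0.0129
 lane 2 bench xy 0.0802 -0.0129
 lane 3 bench xy 0.0002 -0.0129
tool x,y,z in world [[-0.9738, 0.2275, -0.0002], [0.2275, 0.9738, 0.0006], [0.0003, 0.0006, -1.0]]
tool y angle vs bench y (deg) -0.0007317856475943228
```

send_rows --motion '[{"linear": [0, -0.0004, 0], "delta_rot": [0, 0, 0], "fingers": 0.3}, {"linear": [0, -0.0007, 0], "delta_rot": [0, 0, 0], "fingers": 0.3}, {"linear": [0, -0.0007, 0], "delta_rot": [0, 0, 0], "fingers": 0.3}]'

```text
time: 12.28
ee_pos: [0.6193, -0.0824, 0.0601]
eef_rot: [0.359, 3.121, 0.001]
wrist_force: [1.9, 5.7, 1.5]
finger_gap: 0.0299
```

```bash
python3 -c "
from g import *
show()"
```

```text
t 12.28 p [ 0.6193 -0.0824  0.0601] gap 0.0299 F bench [0.61, 5.97, 1.55]
 lane 1 bench xy 0.1602 -0.0133
 lane 2 bench xy 0.0802 -0.0133
 lane 3 bench xy 0.0002 -0.0133
tool x,y,z in world [[-0.9738, 0.2274, -0.0002], [0.2274, 0.9738, 0.001], [0.0004, 0.0009, -1.0]]
tool y angle vs bench y (deg) -0.008013992138352842
```

Shuttle 3 yields to −13.3 before 6 N, about 5 mm past the others. It is the worn one. Now pushing it to the left.

send_rows --motion '[{"linear": [0, 0.001, 0], "delta_rot": [0, 0, 0], "fingers": 0.3}, {"linear": [0, 0.003, 0], "delta_rot": [0, 0, 0], "fingers": 0.3}, {"linear": [0, 0.007, 0], "delta_rot": [0, 0, 0], "fingers": 0.3}, {"linear": [0, 0.011, 0], "delta_rot": [0, 0, 0], "fingers": 0.3}, {"linear": [0, 0.013, 0], "delta_rot": [0, 0, 0], "fingers": 0.3}, {"linear": [0, 0.0145, 0], "delta_rot": [0, 0, 0], "fingers": 0.3}, {"linear": [0, 0.016, 0], "delta_rot": [0, 0, 0], "fingers": 0.3}, {"linear": [0, 0.0175, 0], "delta_rot": [0, 0, 0], "fingers": 0.3}, {"linear": [0, 0.019, 0], "delta_rot": [0, 0, 0], "fingers": 0.3}, {"linear": [0, 0.0205, 0], "delta_rot": [0, 0, 0], "fingers": 0.3}, {"linear": [0, 0.022, 0], "delta_rot": [0, 0, 0], "fingers": 0.3}, {"linear": [0, 0.0235, 0], "delta_rot": [0, 0, 0], "fingers": 0.3}, {"linear": [0, 0.025, 0], "delta_rot": [0, 0, 0], "fingers": 0.3}]'

```text
time: 13.9
ee_pos: [0.6249, -0.0587, 0.0601]
eef_rot: [0.36, 3.121, -0.0]
wrist_force: [-1.4, -2.4, -0.1]
finger_gap: 0.0301
```

send_rows --motion '[{"linear": [0, 0.0008, 0], "delta_rot": [0, 0, 0], "fingers": 0.3}, {"linear": [0, 0.0015, 0], "delta_rot": [0, 0, 0], "fingers": 0.3}]'

```text
time: 14.15
ee_pos: [0.6252, -0.0572, 0.0601]
eef_rot: [-0.36, -3.121, -0.0]
wrist_force: [-0.4, -1.9, -0.3]
finger_gap: 0.03
```

send_rows --motion '[{"linear": [0, 0.0006, 0], "delta_rot": [0, 0, 0], "fingers": 0.3}, {"linear": [0, 0.001, 0], "delta_rot": [0, 0, 0], "fingers": 0.3}]'

```text
time: 14.4
ee_pos: [0.6254, -0.0563, 0.0601]
eef_rot: [0.36, 3.121, -0.0]
wrist_force: [-1.0, -1.5, 0.2]
finger_gap: 0.0299
```

```bash
python3 -c "
from g import *
show()"
```

```text
t 14.4 p [ 0.6254 -0.0563  0.0601] gap 0.0299 F bench [-0.6, -1.7, 0.15]
 lane 1 bench xy 0.1601 0.0135
 lane 2 bench xy 0.0801 0.0135
 lane 3 bench xy 0.0001 0.0135
tool x,y,z in world [[-0.9738, 0.2276, -0.0], [0.2276, 0.9738, -0.0], [0.0, -0.0, -1.0]]
tool y angle vs bench y (deg) 0.003547915227583795
```

send_rows --motion '[{"linear": [0, 0.0008, 0], "delta_rot": [0, 0, 0], "fingers": 0.3}, {"linear": [0, 0.0015, 0], "delta_rot": [0, 0, 0], "fingers": 0.3}]'

```text
time: 14.65
ee_pos: [0.6257, -0.0548, 0.0601]
eef_rot: [-0.36, -3.121, 0.0]
wrist_force: [-0.9, -2.4, 0.2]
finger_gap: 0.0298
```

send_rows --motion '[{"linear": [0, 0.0006, 0], "delta_rot": [0, 0, 0], "fingers": 0.3}, {"linear": [0, 0.001, 0], "delta_rot": [0, 0, 0], "fingers": 0.3}]'

```text
time: 14.9
ee_pos: [0.6259, -0.0542, 0.0601]
eef_rot: [-0.36, -3.121, 0.001]
wrist_force: [-1.6, -3.2, 0.4]
finger_gap: 0.03
```

```bash
python3 -c "
from g import *
show()"
```

```text
t 14.9 p [ 0.6259 -0.0542  0.0601] gap 0.03 F bench [-0.82, -3.53, 0.41]
 lane 1 bench xy 0.1601 0.0157
 lane 2 bench xy 0.0801 0.0157
 lane 3 bench xy 0.0001 0.0157
tool x,y,z in world [[-0.9738, 0.2275, 0.0], [0.2275, 0.9738, -0.0005], [-0.0001, -0.0005, -1.0]]
tool y angle vs bench y (deg) -0.0003188429940319698
```

send_rows --motion '[{"linear": [0, 0.0006, 0], "delta_rot": [0, 0, 0], "fingers": 0.3}, {"linear": [0, 0.0011, 0], "delta_rot": [0, 0, 0], "fingers": 0.3}, {"linear": [0, 0.0011, 0], "delta_rot": [0, 0, 0], "fingers": 0.3}]'

```text
time: 15.28
ee_pos: [0.6261, -0.0535, 0.0601]
eef_rot: [-0.36, -3.121, 0.001]
wrist_force: [-2.0, -5.0, 1.3]
finger_gap: 0.0301
```

```bash
python3 -c "
from g import *
show()"
```

```text
t 15.28 p [ 0.6261 -0.0535  0.0601] gap 0.0301 F bench [-0.83, -5.35, 1.33]
 lane 1 bench xy 0.1601 0.0164
 lane 2 bench xy 0.0801 0.0164
 lane 3 bench xy 0.0001 0.0164
tool x,y,z in world [[-0.9738, 0.2276, 0.0001], [0.2276, 0.9738, -0.001], [-0.0004, -0.0009, -1.0]]
tool y angle vs bench y (deg) 0.006548687321802984
```

send_rows --motion '[{"linear": [0, 0.0003, 0], "delta_rot": [0, 0, 0], "fingers": 0.3}, {"linear": [0, 0.0003, 0], "delta_rot": [0, 0, 0], "fingers": 0.3}]'

```text
time: 15.52
ee_pos: [0.6261, -0.0533, 0.0601]
eef_rot: [-0.36, -3.121, 0.002]
wrist_force: [-2.1, -5.7, 0.8]
finger_gap: 0.0299
```

send_rows --motion '[{"linear": [0, -0.0003, 0], "delta_rot": [0, 0, 0], "fingers": 0.3}, {"linear": [0, -0.0006, 0], "delta_rot": [0, 0, 0], "fingers": 0.3}, {"linear": [0, -0.0009, 0], "delta_rot": [0, 0, 0], "fingers": 0.3}, {"linear": [0, -0.0012, 0], "delta_rot": [0, 0, 0], "fingers": 0.3}, {"linear": [0, -0.0015, 0], "delta_rot": [0, 0, 0], "fingers": 0.3}, {"linear": [0, -0.002, 0], "delta_rot": [0, 0, 0], "fingers": 0.3}, {"linear": [0, -0.003, 0], "delta_rot": [0, 0, 0], "fingers": 0.3}, {"linear": [0, -0.005, 0], "delta_rot": [0, 0, 0], "fingers": 0.3}, {"linear": [0, -0.007, 0], "delta_rot": [0, 0, 0], "fingers": 0.3}, {"linear": [0, -0.007, 0], "delta_rot": [0, 0, 0], "fingers": 0.3}]'

```text
time: 16.77
ee_pos: [0.6247, -0.0595, 0.0601]
eef_rot: [0.36, 3.121, 0.0]
wrist_force: [0.3, -0.5, 0.4]
finger_gap: 0.0301
```

```bash
python3 -c "
from g import *
show((.5168,.2875,.11))"
```

```text
t 16.77 p [ 0.6247 -0.0595  0.0601] gap 0.0301 F bench [0.43, -0.4, 0.37]
 lane 1 bench xy 0.1602 0.0103
 lane 2 bench xy 0.0802 0.0103
 lane 3 bench xy 0.0002 0.0103
tool x,y,z in world [[-0.9737, 0.2277, -0.0001], [0.2277, 0.9737, 0.0001], [0.0001, 0.0001, -1.0]]
tool y angle vs bench y (deg) 0.013031561325699553
to (0.5168, 0.2875, 0.11) ->tool [ 0.1841  0.3133 -0.0499]
```

send_rows --motion '[{"linear": [0, 0, -0.03], "delta_rot": [0, 0, 0], "fingers": 0.3}, {"linear": [0, 0, -0.07], "delta_rot": [0, 0, 0], "fingers": 0.3}, {"linear": [0.03, 0.05, -0.07], "delta_rot": [0, 0, 0], "fingers": 0.3}, {"linear": [0.184, 0.314, -0.07], "delta_rot": [0, 0, 0], "fingers": -1}, {"linear": [0.184, 0.314, -0.07], "delta_rot": [0, 0, 0], "fingers": -1}, {"linear": [0.184, 0.314, -0.07], "delta_rot": [0, 0, 0], "fingers": -1}, {"linear": [0.184, 0.314, -0.07], "delta_rot": [0, 0, 0], "fingers": -1}, {"linear": [0.184, 0.314, -0.07], "delta_rot": [0, 0, 0], "fingers": -1}, {"linear": [0.184, 0.314, -0.07], "delta_rot": [0, 0, 0], "fingers": -1}, {"linear": [0.184, 0.314, -0.06], "delta_rot": [0, 0, 0], "fingers": -1}, {"linear": [0.184, 0.314, -0.05], "delta_rot": [0, 0, 0], "fingers": -1}, {"linear": [0.184, 0.314, -0.05], "delta_rot": [0, 0, 0], "fingers": -1}]'

```text
time: 18.27
ee_pos: [0.5165, 0.2866, 0.1084]
eef_rot: [-0.363, -3.118, 0.002]
wrist_force: [-0.9, 0.2, 0.5]
finger_gap: 0.0851
```

```bash
cat > v.py <<'E'
import sys,cv2,numpy as np
from station import imaging;from h import *
n=sys.argv[1];a=[int(x) for x in sys.argv[2:]]
c=imaging.capture('scene')['img'];t=imaging.capture('top')['img']
cv2.imwrite(f'pics/{n}.png',np.hstack([crop(c,a[0],a[1],100,120,4),crop(t,a[2],a[3],100,120,4)]))
E
python3 v.py a2 370 90 160 140; python3 v.py a3 280 150 270 130; python3 -c "
from g import *
show((.5168,.2885,.013))"
```

```text
t 18.48 p [0.5175 0.2878 0.1103] gap 0.0856 F bench [-0.99, 0.18, -0.54]
 lane 1 bench xy -0.0232 0.324
 lane 2 bench xy -0.1032 0.324
 lane 3 bench xy -0.1832 0.324
tool x,y,z in world [[-0.9735, 0.2285, -0.0004], [0.2285, 0.9735, 0.0002], [0.0004, 0.0001, -1.0]]
tool y angle vs bench y (deg) 0.059644874605264034
to (0.5168, 0.2885, 0.013) ->tool [0.0009 0.0005 0.0973]
```

View pics/a2.png

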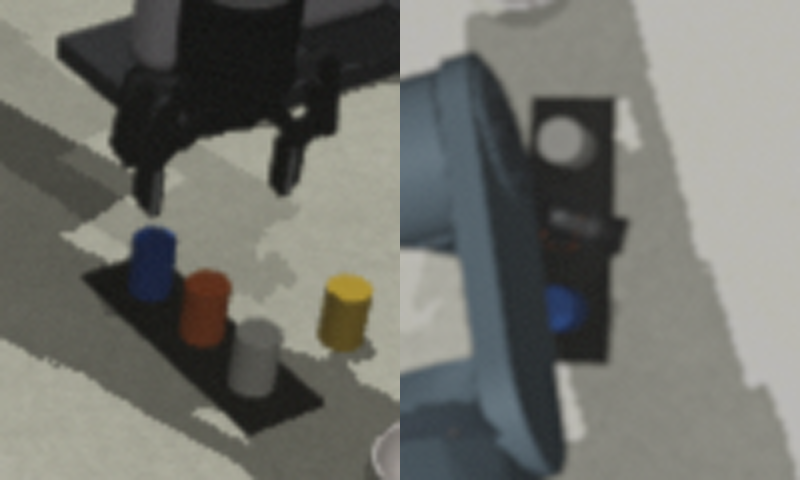

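View pics/a3.png

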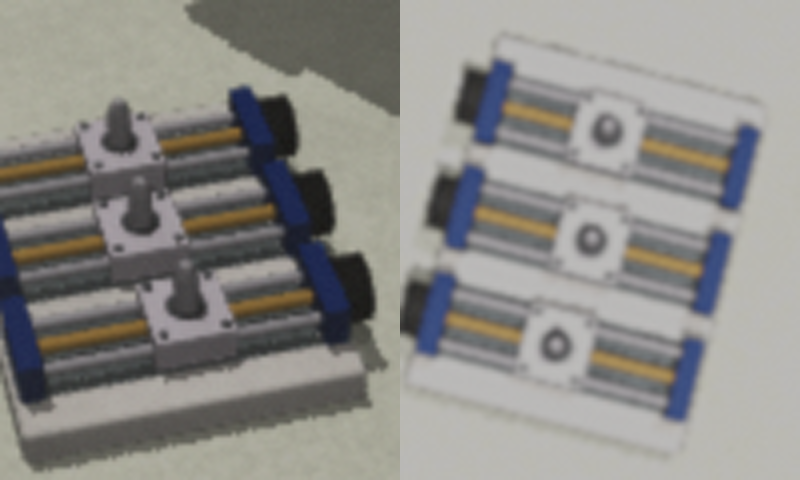

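The gripper is over the orange cap (crop (205,310)) with the jaws either side, clear of blue and white. Shuttle 3 has moved left. Descending and gripping.

send_rows --motion '[{"linear": [0.001, 0.0005, 0.04], "delta_rot": [0, 0, 0], "fingers": -1}, {"linear": [0.001, 0.0005, 0.07], "delta_rot": [0, 0, 0], "fingers": -1}, {"linear": [0.001, 0.0005, 0.09], "delta_rot": [0, 0, 0], "fingers": -1}, {"linear": [0.001, 0.0005, 0.097], "delta_rot": [0, 0, 0], "fingers": -1}, {"linear": [0.001, 0.0005, 0.097], "delta_rot": [0, 0, 0], "fingers": -0.2}, {"linear": [0.001, 0.0005, 0.097], "delta_rot": [0, 0, 0], "fingers": 0.1}, {"linear": [0.001, 0.0005, 0.097], "delta_rot": [0, 0, 0], "fingers": 0.4}, {"linear": [0.001, 0.0005, 0.097], "delta_rot": [0, 0, 0], "fingers": 0.6}, {"linear": [0.001, 0.0005, 0.097], "delta_rot": [0, 0, 0], "fingers": 0.6}, {"linear": [0.001, 0.0005, 0.097], "delta_rot": [0, 0, 0], "fingers": 0.6}]' --grip_force 25

```text
time: 19.73
ee_pos: [0.517, 0.2893, 0.0143]
eef_rot: [0.359, 3.119, 0.001]
wrist_force: [-1.1, -0.2, 6.4]
finger_gap: 0.0323
```

```bash
python3 v.py a4 370 90 160 140; python3 -c "
from g import *
show()"
```

```text
t 19.82 p [0.517  0.2893 0.0143] gap 0.0321 F bench [-0.07, -1.52, 5.78]
 lane 1 bench xy -0.0241 0.3254
 lane 2 bench xy -0.1041 0.3254
 lane 3 bench xy -0.1841 0.3254
tool x,y,z in world [[-0.9738, 0.2275, -0.0017], [0.2275, 0.9738, 0.001], [0.0019, 0.0006, -1.0]]
tool y angle vs bench y (deg) -0.00221795641783165
```

View pics/a4.png

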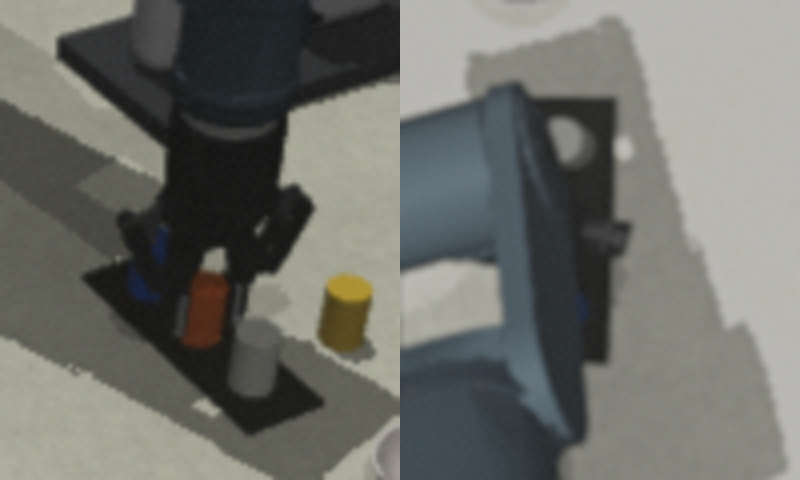

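Gripped at gap 32.1 mm; blue and white are undisturbed. Lifting and carrying to above post 3.

```bash
python3 -c "
from g import *
t=lane(3)+ey*0.0086;show((t[0],t[1],.12))"
```

```text
t 19.82 p [0.517  0.2893 0.0143] gap 0.0321 F bench [-0.07, -1.52, 5.78]
 lane 1 bench xy -0.0241 0.3254
 lane 2 bench xy -0.1041 0.3254
 lane 3 bench xy -0.1841 0.3254
tool x,y,z in world [[-0.9738, 0.2275, -0.0017], [0.2275, 0.9738, 0.001], [0.0019, 0.0006, -1.0]]
tool y angle vs bench y (deg) -0.00221795641783165
to (np.float64(0.6241588406563303), np.float64(-0.061024742695197226), 0.12) ->tool [-0.1842 -0.3167 -0.1057]
```

send_rows --motion '[{"linear": [0, 0, -0.04], "delta_rot": [0, 0, 0], "fingers": 0.6}, {"linear": [0, 0, -0.09], "delta_rot": [0, 0, 0], "fingers": 0.6}, {"linear": [0, 0, -0.12], "delta_rot": [0, 0, 0], "fingers": 0.6}, {"linear": [-0.02, -0.035, -0.12], "delta_rot": [0, 0, 0], "fingers": 0.6}, {"linear": [-0.05, -0.085, -0.12], "delta_rot": [0, 0, 0], "fingers": 0.6}, {"linear": [-0.08, -0.135, -0.12], "delta_rot": [0, 0, 0], "fingers": 0.6}, {"linear": [-0.11, -0.185, -0.12], "delta_rot": [0, 0, 0], "fingers": 0.6}, {"linear": [-0.14, -0.235, -0.12], "delta_rot": [0, 0, 0], "fingers": 0.6}, {"linear": [-0.165, -0.28, -0.12], "delta_rot": [0, 0, 0], "fingers": 0.6}, {"linear": [-0.184, -0.3167, -0.12], "delta_rot": [0, 0, 0], "fingers": 0.6}, {"linear": [-0.184, -0.3167, -0.12], "delta_rot": [0, 0, 0], "fingers": 0.6}, {"linear": [-0.184, -0.3167, -0.106], "delta_rot": [0, 0, 0], "fingers": 0.6}, {"linear": [-0.184, -0.3167, -0.096], "delta_rot": [0, 0, 0], "fingers": 0.6}, {"linear": [-0.184, -0.3167, -0.096], "delta_rot": [0, 0, 0], "fingers": 0.6}]'

```text
time: 21.58
ee_pos: [0.6218, -0.0597, 0.1072]
eef_rot: [-0.357, -3.118, -0.001]
wrist_force: [0.5, -0.3, -1.2]
finger_gap: 0.032
```

```bash
python3 v.py a5 280 150 270 130; python3 -c "
from g import *
t=lane(3)+ey*0.0086;show((t[0],t[1],.06))"
```

```text
t 21.68 p [ 0.623  -0.0603  0.1088] gap 0.0322 F bench [0.18, 0.16, 0.24]
 lane 1 bench xy 0.1588 0.009
 lane 2 bench xy 0.0788 0.009
 lane 3 bench xy -0.0012 0.009
tool x,y,z in world [[-0.9741, 0.2263, 0.0006], [0.2263, 0.9741, 0.0], [-0.0006, 0.0002, -1.0]]
tool y angle vs bench y (deg) -0.0698334574016166
to (np.float64(0.6241588406563303), np.float64(-0.061024742695197226), 0.06) ->tool [-0.0013 -0.0004  0.0488]
```

View pics/a5.png

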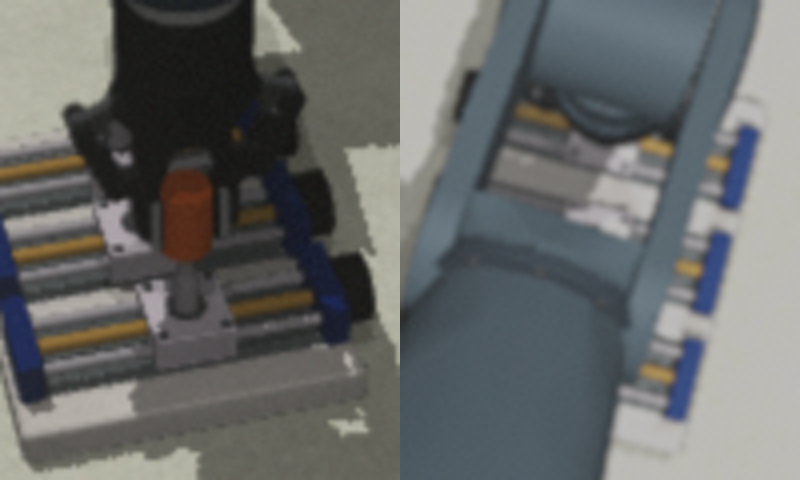

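The cap hangs in line above post 3 (cap axis x≈187, post x≈186 in the crop). Fine-adjusting, then lowering in steps while watching force.

send_rows --motion '[{"linear": [-0.001, -0.0003, 0.006], "delta_rot": [0, 0, 0], "fingers": 0.6}, {"linear": [-0.001, -0.0003, 0.012], "delta_rot": [0, 0, 0], "fingers": 0.6}, {"linear": [-0.001, -0.0003, 0.017], "delta_rot": [0, 0, 0], "fingers": 0.6}, {"linear": [-0.001, -0.0003, 0.021], "delta_rot": [0, 0, 0], "fingers": 0.6}, {"linear": [-0.001, -0.0003, 0.021], "delta_rot": [0, 0, 0], "fingers": 0.6}]'

```text
time: 22.3
ee_pos: [0.6238, -0.0618, 0.0876]
eef_rot: [-0.36, -3.12, -0.0]
wrist_force: [-0.8, -0.1, -0.2]
finger_gap: 0.032
```

```bash
python3 v.py a6 280 150 270 130; python3 -c "
from g import *
t=lane(3)+ey*0.0086;show((t[0],t[1],.06))"
```

```text
t 22.4 p [ 0.6242 -0.0618  0.0881] gap 0.0317 F bench [-0.04, -0.06, -0.56]
 lane 1 bench xy 0.1602 0.0078
 lane 2 bench xy 0.0802 0.0078
 lane 3 bench xy 0.0002 0.0078
tool x,y,z in world [[-0.9738, 0.2275, -0.0001], [0.2275, 0.9738, -0.0], [0.0, -0.0, -1.0]]
tool y angle vs bench y (deg) 0.00016661022089620558
to (np.float64(0.6241588406563303), np.float64(-0.061024742695197226), 0.06) ->tool [0.0002 0.0008 0.0281]
```

View pics/a6.png

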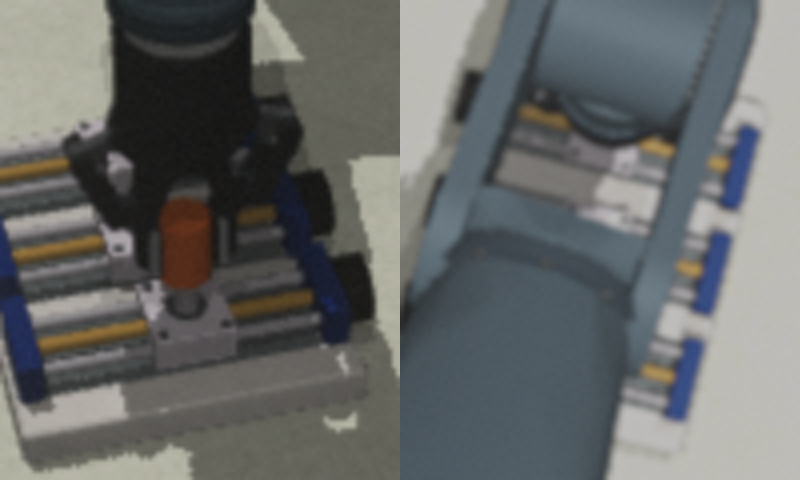

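The post is inside the bore, no contact force. Continuing down.

send_rows --motion '[{"linear": [0, 0.0008, 0.006], "delta_rot": [0, 0, 0], "fingers": 0.6}, {"linear": [0, 0.0008, 0.012], "delta_rot": [0, 0, 0], "fingers": 0.6}, {"linear": [0, 0.0008, 0.018], "delta_rot": [0, 0, 0], "fingers": 0.6}, {"linear": [0, 0.0008, 0.022], "delta_rot": [0, 0, 0], "fingers": 0.6}, {"linear": [0, 0.0008, 0.024], "delta_rot": [0, 0, 0], "fingers": 0.6}, {"linear": [0, 0.0008, 0.025], "delta_rot": [0, 0, 0], "fingers": 0.6}]'

```text
time: 23.15
ee_pos: [0.6244, -0.061, 0.063]
eef_rot: [0.36, 3.121, -0.0]
wrist_force: [-0.7, -0.2, -1.0]
finger_gap: 0.0323
```

send_rows --motion '[{"linear": [0, 0, 0.001], "delta_rot": [0, 0, 0], "fingers": 0.6}, {"linear": [0, 0, 0.001], "delta_rot": [0, 0, 0], "fingers": 0.6}]'

```text
time: 23.4
ee_pos: [0.6244, -0.061, 0.0622]
eef_rot: [0.36, 3.121, -0.0]
wrist_force: [0.0, -0.5, 0.0]
finger_gap: 0.0321
```

```bash
python3 -c "
from g import *
show()"
```

```text
t 23.4 p [ 0.6244 -0.061   0.0622] gap 0.0321 F bench [0.13, -0.44, 0.03]
 lane 1 bench xy 0.1602 0.0087
 lane 2 bench xy 0.0802 0.0087
 lane 3 bench xy 0.0002 0.0087
tool x,y,z in world [[-0.9738, 0.2275, -0.0001], [0.2275, 0.9738, -0.0001], [0.0001, -0.0001, -1.0]]
tool y angle vs bench y (deg) -0.00047786108514906927
```

send_rows --motion '[{"linear": [0, 0, 0.001], "delta_rot": [0, 0, 0], "fingers": 0.6}, {"linear": [0, 0, 0.0015], "delta_rot": [0, 0, 0], "fingers": 0.6}, {"linear": [0, 0, 0.0015], "delta_rot": [0, 0, 0], "fingers": 0.6}]'

```text
time: 23.78
ee_pos: [0.6242, -0.061, 0.0605]
eef_rot: [-0.36, -3.121, -0.0]
wrist_force: [0.4, -0.4, 0.6]
finger_gap: 0.0323
```

send_rows --motion '[{"linear": [0, 0, 0.0006], "delta_rot": [0, 0, 0], "fingers": 0.6}, {"linear": [0, 0, 0.0006], "delta_rot": [0, 0, 0], "fingers": 0.6}]'

```text
time: 24.02
ee_pos: [0.6244, -0.061, 0.0604]
eef_rot: [0.36, 3.121, -0.0]
wrist_force: [-0.8, 0.9, 3.1]
finger_gap: 0.0319
```

Seated: 3 N upward at TCP z 0.0604, as expected. Releasing and withdrawing straight up.

send_rows --motion '[{"linear": [0, 0, 0], "delta_rot": [0, 0, 0], "fingers": 0.2}, {"linear": [0, 0, 0], "delta_rot": [0, 0, 0], "fingers": -0.1}, {"linear": [0, 0, 0], "delta_rot": [0, 0, 0], "fingers": -0.5}, {"linear": [0, 0, 0], "delta_rot": [0, 0, 0], "fingers": -0.5}, {"linear": [0, 0, -0.01], "delta_rot": [0, 0, 0], "fingers": -0.5}, {"linear": [0, 0, -0.04], "delta_rot": [0, 0, 0], "fingers": -0.5}, {"linear": [0, 0, -0.1], "delta_rot": [0, 0, 0], "fingers": -0.5}, {"linear": [0.05, 0.05, -0.13], "delta_rot": [0, 0, 0], "fingers": -0.5}, {"linear": [0.1, 0.1, -0.13], "delta_rot": [0, 0, 0], "fingers": -0.5}, {"linear": [0.14, 0.15, -0.13], "delta_rot": [0, 0, 0], "fingers": -0.5}, {"linear": [0.17, 0.2, -0.13], "delta_rot": [0, 0, 0], "fingers": -0.5}, {"linear": [0.19, 0.25, -0.13], "delta_rot": [0, 0, 0], "fingers": -0.5}, {"linear": [0.2, 0.3, -0.13], "delta_rot": [0, 0, 0], "fingers": -0.5}, {"linear": [0.2, 0.3, -0.13], "delta_rot": [0, 0, 0], "fingers": -0.5}, {"linear": [0.2, 0.3, -0.13], "delta_rot": [0, 0, 0], "fingers": -0.5}]'

```text
time: 25.9
ee_pos: [0.4977, 0.2766, 0.1904]
eef_rot: [0.358, 3.121, -0.001]
wrist_force: [-0.7, -0.1, -0.1]
finger_gap: 0.064
```

```bash
python3 v.py a7 280 150 270 130; python3 -c "
from m import *;from g import *
show()
for u,s in blobs(top,(3,100,165),(18,255,255),(270,130,100,110),20):
  p=onz(top,u,0.097)[0];print('cap top face',u,s/4,p,'bench rel lane3',(p-lane(3))@ex,(p-lane(3))@ey)
for u,s in blobs(sc,(3,120,60),(16,255,255),(280,150,100,120),20):
  q=lane(3)+ey*.007;print('scene cap blob',u,s/4,'pred centre',proj(sc,(*q[:2],.0745)))
"
```

```text
t 26.1 p [0.4982 0.2753 0.1901] gap 0.0641 F bench [-0.04, 0.56, 0.4]
 lane 1 bench xy -0.0392 0.3075
 lane 2 bench xy -0.1192 0.3075
 lane 3 bench xy -0.1992 0.3075
tool x,y,z in world [[-0.9733, 0.2295, -0.0001], [0.2295, 0.9733, -0.0002], [0.0, -0.0002, -1.0]]
tool y angle vs bench y (deg) 0.11705252078578651
cap top face [321.71165339 160.20308765] [ 47.25  25.5   10.    10.25 313.75] [ 0.62408358 -0.06271026  0.097     ] bench rel lane3 0.0003101478268989119 0.006941552106534842
scene cap blob [326.11629228 218.32212267] [ 39.75  57.25  13.5   23.25 990.5 ] pred centre [[325.16971105 220.36332898]]
```

View pics/a7.png

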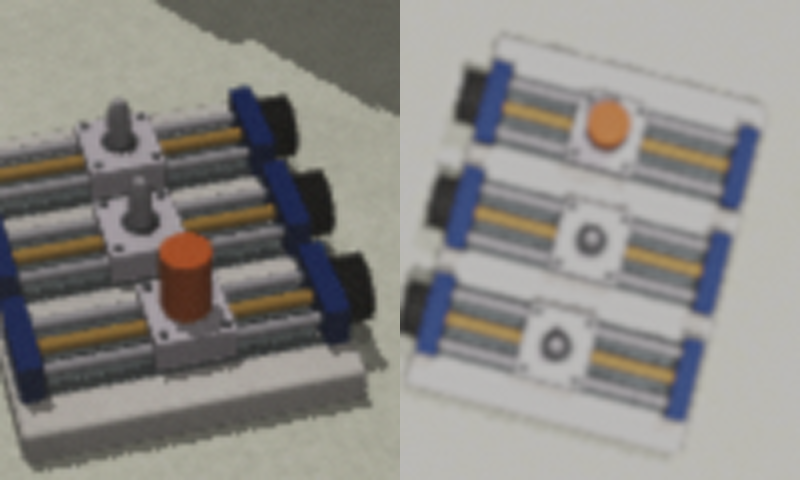

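The cap stands upright on shuttle 3, at about bench y +6.9 mm. The block is in the same place as before the placing, and the arm is clear. Handing in.

```bash
python3 -c "
from station import r
print(r.job_done())"
```

```text
the job is handed in; nothing more can be done
None
```

The worn drive is shuttle 3, the one farthest from the robot. I left it at the left end of its free play with the orange cap over its post, and handed the job in at about 26 s.

**How the shuttles felt**

| Shuttle | Firm to the right (tool y) | Firm to the left (tool y) | Free play |
|---|---|---|---|
| 1 | −8.6 mm | +12.3 mm | about 5 mm, sound |
| 2 | −8.1 mm | not tried | judged sound, right side only |
| 3 | −13.3 mm | +16.4 mm | about 14 mm, worn |

Free play is the tool travel less about 14 mm of finger slack and the spring compression. I skipped shuttle 2's left side: it stopped where shuttle 1 did, about 5 mm short of shuttle 3. Along the push direction, the highest reading on any shuttle was about 6.7 N, against the limit of 15 N.

**Last checks**
- **Cap:** it seated at the expected height with about 3 N. The top camera puts it 0.3 mm off the lane centre and at bench y about +6.9 mm. It looks upright.
- **Shuttle 3:** it looks to be in the same place as before the cap went on.
- **Other caps:** white and blue had not shifted when I gripped the orange one. I took no final measurement of them or the other items on the table.
- **Disagreement:** touch and camera differed by about 1.7 mm along bench y, and the scene camera was 1 to 2 px off. Both are roughly within the stated calibration.

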